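# Take the cap off an airbrush gas bottle with unknown thread hand

## Task

Take the orange protective cap off the blue airbrush gas bottle in its bench holder, so that the valve can be checked. Nobody noted whether its quick thread is right- or left-handed and nothing outside shows it: take the cap by its wing grip, try loosening it both ways, do not force it against its stop or yank at it while it is locked, and lift it straight off once it has come free. Leave the small things around alone, and finish still holding the cap in the gripper, upright and at rest, about a hand's breadth (10 cm) above the bottle.

Things in the scene. Friction and masses are not known exactly. Their poses are not given: they have to be found in the camera images.
- gas_bottle: blue upright gas bottle, 54 mm wide, in a round dark steel holder (78 mm wide at the foot, clamp boss on its -x side below 30 mm) fixed to the worktop; it cannot turn. Origin on the bottle's axis at worktop height, z up. Its shoulder, on which the cap sits, is at 72 mm; a brass neck, hidden in the cap, ends 16 mm above that
- seat (a point): point on the bottle's axis at its shoulder, 72 mm above the worktop: the cap's origin lies here while the cap is on. The neck's 31 mm crossbar, along the bottle's x axis, holds two lugs in the cap; at the start the cap's x axis is within 3 degrees of it (locked). Gripped with 30 N, free turning takes under 0.15 N m; 0.3 to 0.5 N m is enough to tell the stop, over 0.6 N m would be forcing
- cap: orange cap, 50 to 85 g, round skirt 47 mm wide and 25 mm tall with an upright wing grip on top; origin at the centre of its lower rim, z up. On the bottle it has about 2 mm of play. Turned the loosening way it turns easily without rising and is free to lift from 60 to 115 degrees; the other way a hidden hard stop blocks it after 8 to 25 degrees. Which way loosens differs from case to case
- cap_grip (a point): point on the cap's axis 45 mm above the cap's origin, in the wing grip: the wing is 44 mm long (along the cap's x axis), 14 mm thick (along the cap's y axis) and reaches from 25 to 54 mm above the cap's origin, so from 20 mm below this point to 9 mm above it. Grip it across the 14 mm from above, fingertips just clear of the skirt's top
- paint_pot_red: small paint pot with a red ribbed lid, 33 mm wide, 34 mm tall, origin under its centre; a bystander
- paint_pot_green: small paint pot with a green ribbed lid, 33 mm wide, 34 mm tall, origin under its centre; a bystander
- relay_blue: blue relay, 20x28x26 mm, origin under its centre; a bystander
- pin_tin: round dark green tin, 57 mm wide, 29 mm tall, origin under its centre; a bystander
- battery_black: black and gold battery lying on its side, 50x14x14 mm, origin under its centre; a bystander
Not all that is in view belongs to the job. Leave any purple look-alike of the cap alone.

How it is judged:
On the way:
1. the cap has been turned more than 40 degrees from the locked position while still sitting on the bottle (angle between the x axis of cap and the x axis of gas_bottle, either way round above 0.7 rad and z of cap in the frame of seat below 0.012 m and horizontal distance between cap and seat below 0.006 m).
At the end, for the whole second after the job is handed in: The cap is held by the fingers, at rest (under 30 mm/s), upright within 20 degrees, its lower rim 60 to 160 mm above the bottle's shoulder and within 50 mm of the bottle's axis, and touches the bottle no more (z of cap in the frame of seat between 0.06 and 0.16 m and horizontal distance between cap and seat below 0.05 m and angle between cap's own z axis and vertical below 0.35 rad and linear speed of cap below 0.03 m/s and contact force between the fingers and cap above 1 N and contact force between cap and gas_bottle below 0.1 N); the arm keeps its last pose, push and grip.
It fails at once if the cap was forced, yanked at or pressed down: more than 90 N between cap and bottle (contact force between cap and gas_bottle above 90 N).
It fails at once if a bystander was moved more than 20 mm (distance of any of paint_pot_red, paint_pot_green, relay_blue, pin_tin, battery_black from where it was at the start of the episode above 0.02 m).
It also fails if it takes over 54 s, if anything falls off the work surface, if the arm or the gripper's body presses on something with over 40 N, if the wrist force passes 120 N, or if a joint passes its speed limit or range.

## Robot

A 6-joint arm with a two-finger parallel gripper is mounted at the origin on a cart in front of the work surface, level with it; the furniture and walls round the work are solid. World frame = base frame: x ahead of the robot, y to its left, z up, the work surface at z = 0. Lengths are in m, angles in rad, forces in N, time in s.
With the tool pointing down it reaches from about 0.3 to 0.875 m from the base axis. Payload 6.4 kg.
Tool frame: the origin (TCP) lies midway between the tips of the shut fingers; the grasp point (between the pads) lies 19 mm behind it; z points along the fingers, y is the line along which they close (so a half turn about z gives the same grasp; the last joint's range is limited). The gripper opens to 85 mm and grips with 20 to 120 N. Pads are 22 mm wide; open, the fingers measure 114 mm over their backs; the gripper's body (76 mm by 85 mm) begins 54 mm behind the grasp point. The pads swing forward as they close: fully open they stand 13 mm farther back than shut.
Start: joints at [-1.527, 0.181, 1.607, -0, 1.354, -0.206], TCP at [0.142, -0.557, 0.231] pointing down, gripper open.
Joint ranges: [-2.99, 2.99], [-0.89, 2.07], [0.3, 2.58], [-1.14, 4.28], [0, 2.63], [-3.12, 3.12]. Speed limits (rad/s): [2.57, 2.57, 3.01, 3.14, 3.14, 3.14].

## Interface

Orientations are given as a unit quaternion [w, x, y, z].
In Python, from bench import ctrl gives the robot as it stands. The module is installed in compiled form; this text tells all that it offers.
- The arm moves only by the tool move_arm, never from a script. Its argument "plan" is one flat list of numbers, 6 for each row, row after row: the shift along the world's x, y, z in units of 50 mm (1.0 is 50 mm), then the turn, a rotation vector about the world's x, y, z in rad. A call has 1 to 10 rows; each row is the pose to reach, as a shift and turn from the pose commanded when the call began; what a row does not reach only later rows make up. A row lasts 1/8 s, in which the tool goes at most 62.5 mm and 10.7 degrees, less where a joint would pass 70% of its speed; a pose out of reach is approached as far as the arm can. A call with a gripper value outside its range is refused whole. "grip" is the finger opening in mm, from 0 to 85.4, set as the call begins (left out, the last holds). The fingers move at their own pace and stop on an object; the grip force is fixed at half the most. Time passes only in rows, so rows that repeat a pose let the fingers close. It gives the time, the measured TCP pose, the force, the opening and the grip force at its end, in the units of the state.
- ctrl.get_obs(): the state, without advancing time (a new reading comes with each control period).
- ctrl.camera(name): name is "scene" or "top" or "wrist"; returns a dict with "pixels" (384x512x3 uint8, red, green, blue), "fx", "fy", "cx", "cy" (pixels), "origin" and "attitude" of the camera in the world. Camera axes: x right, y down, z forward; pixel columns grow to the right and rows downward; lengths in m; the calibration is good to about 2 mm. A picture is of the moment at which its call begins. There is no depth.
- ctrl.hand_in(): hands the job in; it is judged then, once.
The state is a dict: "time_s": time; "q": joint angles; "dq": joint speeds; "joint_efforts": joint torques, N m; "eef_pos": TCP position; "eef_rot": TCP orientation; "wrist_force": force on the tool from outside, world axes, zero at the start; "torque": the same for the moment, N m; "opening": opening from 0.0 (shut) to 1.0 (fully open); "grasp_force": force on a finger pad.
Only numpy, scipy, OpenCV 4.12 (cv2) and the standard library are available. Lean on these libraries where they do the work, as an engineer would, in place of code of your own. Each camera call takes 0.05 s, during which the arm holds its last target. There are 200 camera calls.

## Working session

There is one attempt and no reset: what is moved stays moved. The work goes in short steps, Python scripts to look and compute and a tool call to move; the robot and the scene stay as the last step left them, time stands still between calls to the robot, and variables do not carry over. Pictures are saved under pics/ and viewed, at most 10 in all, crops included, and the job is handed in when it is done.

Besides the shell and the picture viewer there is one more tool, called after ">>>" in YAML: its name, and indented under it one key for each argument. move_arm: Moves the arm, as the interface text tells. Its arguments: {"type":"object","properties":{"plan":{"type":"array"},"grip":{"type":"number"}},"required":["plan"]}

```bash
mkdir -p pics
cat > h.py <<'E'
import numpy as np, cv2
from scipy.spatial.transform import Rotation as R
from bench import ctrl
def cam(n,save=None):
    c=ctrl.camera(n)
    if save: cv2.imwrite('pics/'+save,c['pixels'][:,:,::-1])
    return c
def rot(c):
    a=np.array(c['attitude'],float)
    return a if a.shape==(3,3) else R.from_quat(a,scalar_first=True).as_matrix()
def ray(c,u,v):
    d=rot(c)@np.array([(u-c['cx'])/c['fx'],(v-c['cy'])/c['fy'],1]); return np.array(c['origin']),d/np.linalg.norm(d)
def atz(c,u,v,z):
    o,d=ray(c,u,v); return o+d*(z-o[2])/d[2]
def proj(c,p):
    q=rot(c).T@(np.array(p)-np.array(c['origin'])); return c['cx']+c['fx']*q[0]/q[2], c['cy']+c['fy']*q[1]/q[2]
def tri(rs):
    A=sum(np.eye(3)-np.outer(d,d) for o,d in rs); b=sum((np.eye(3)-np.outer(d,d))@o for o,d in rs); return np.linalg.solve(A,b)
E
python3 - <<'E'
from h import *
a=cam('scene');b=cam('top')
cv2.imwrite('pics/a.png',cv2.resize(np.vstack([a['pixels'],b['pixels']])[:,:,::-1],None,fx=.78,fy=.78))
im=np.hstack([a['pixels'],b['pixels']]);print(im.shape)
for c in(a,b):print(c['origin'],c['attitude'],c['fx'])
print(ctrl.get_obs())
E
```

```text
(384, 1024, 3)
[0.01631677 0.40144757 0.6238626 ] [ 0.19070726 -0.39348026  0.80463579 -0.40170295] 455.39697270571304
[ 0.30267861 -0.04846549  0.94237981] [-0.10498062  0.70046283 -0.6987575   0.10034361] 389.89522581432243
{'time_s': 0.1, 'q': array([-1.52731492e+00,  1.81500106e-01,  1.60788395e+00,  8.22483136e-06,
        1.35380657e+00, -2.06316222e-01]), 'dq': array([ 0.00069998, -0.0026597 , -0.00288671,  0.0006053 , -0.00122162,
       -0.00032308]), 'joint_efforts': array([ 4.74277113e-04, -4.45876515e+01, -3.52237415e+01, -2.60925481e-04,
        4.12605950e-03, -1.75142486e-05]), 'eef_pos': array([ 0.1421333 , -0.55665226,  0.23046712]), 'eef_rot': array([-7.96011444e-04,  9.92210072e-01,  1.24573414e-01,  6.89813881e-05]), 'wrist_force': array([ 0.15361241, -0.2539953 , -0.2483168 ]), 'torque': array([-0.02995188,  0.01425263,  0.02508063]), 'grasp_force': 0.0, 'opening': 0.9991649497513964}
```

View pics/a.png

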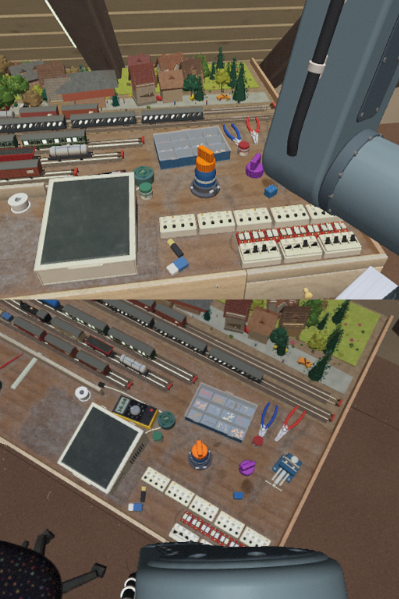

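Orange cap is at about (263,203) in the scene view and (256,196) in the top view. The purple look-alike is at (327,212) and (317,215). The orange one sits on the blue bottle and fits the description. I'll confirm it enlarged.

Run:
```python
from h import *
a=cam('scene');b=cam('top')
ca=a['pixels'][170:270,220:320,::-1];cb=b['pixels'][150:250,205:305,::-1]
cv2.imwrite('pics/b.png',np.hstack([cv2.resize(x,(400,400),interpolation=cv2.INTER_CUBIC) for x in(ca,cb)]))
for n,c in(('s',a),('t',b)):
    hsv=cv2.cvtColor(c['pixels'],cv2.COLOR_RGB2HSV)
    m=cv2.inRange(hsv,(5,170,120),(20,255,255)); k,l,s,ce=cv2.connectedComponentsWithStats(m)
    for i in range(1,k):
        if s[i,4]>80: print(n,s[i],ce[i])
```

```text
s [251 186  25  35 656] [262.75914634 204.53353659]
t [246 180  20  25 350] [255.45714286 192.64285714]
```

View pics/b.png

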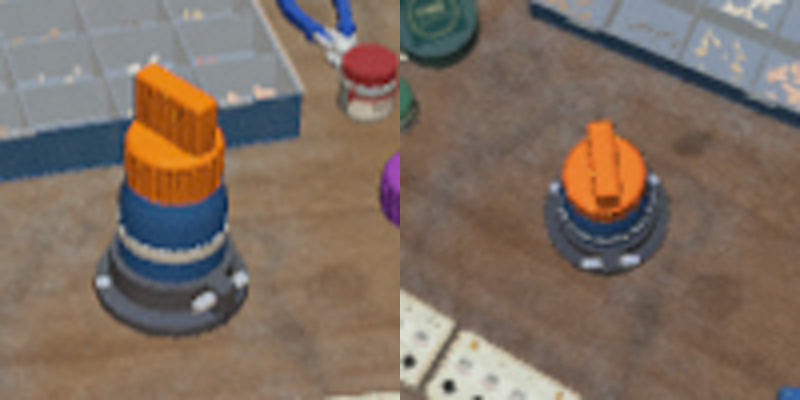

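The crop confirms it: the orange cap with its wing sits on the blue bottle in the dark holder. The wing top runs about (255,181)–(257,199) in the top view, and its centre is about (264,192) in the scene view.

Run:
```python
from h import *
a=cam('scene');b=cam('top')
print('wing top',tri([ray(a,264,192.3),ray(b,255.5,190)]))
p,q=atz(b,254.7,181.3,.126),atz(b,256.8,198.3,.126)
print(p,q,np.degrees(np.arctan2(*(p-q)[1::-1])),np.linalg.norm(p-q))
p,q=atz(a,220+147/4,170+69/4,.126),atz(a,220+205/4,170+108/4,.126)
print(p,q,np.degrees(np.arctan2(*(p-q)[1::-1])),np.linalg.norm(p-q))
o=ctrl.get_obs();M=R.from_quat(o['eef_rot'],scalar_first=True).as_matrix();print(M)
w=cam('wrist');print(np.array(w['origin'])-o['eef_pos'],rot(w))
```

```text
wing top [ 0.54051989 -0.03191997  0.12319662]
[ 0.55901142 -0.03053746  0.126     ] [ 0.52042311 -0.03537213  0.126     ] 7.1412813276582465 0.03888999834216509
[ 0.55895547 -0.02839084  0.126     ] [ 0.51900812 -0.03062792  0.126     ] 3.2052504358782055 0.040009945909677304
[[ 9.68957872e-01  2.47225891e-01 -2.27449507e-05]
 [ 2.47225858e-01 -9.68957690e-01  6.08968471e-04]
 [ 1.28513878e-04 -5.95687934e-04 -9.99999814e-01]]
[0.06449321 0.01636843 0.14179947] [[ 2.47779840e-01 -9.34832316e-01 -2.54349547e-01]
 [-9.68816359e-01 -2.39119045e-01 -6.49380022e-02]
 [-1.13677778e-04  2.62508330e-01 -9.64929720e-01]]
```

>>> move_arm:
  plan: [0.4,0.5,0,0,0,0,1.1,1.4,0,0,0,-0.02,1.8,2.4,0,0,0,-0.04,2.5,3.3,0,0,0,-0.06,3.2,4.2,0,0,0,-0.08,3.9,5.1,0,0,0,-0.1,4.6,6.1,0,0,0,-0.12,5.3,7.0,0,0,0,-0.14,6.0,7.9,0,0,0,-0.16,6.4,8.4,0,0,0,-0.16]
  grip: 60

```text
time_s: 1.6
eef_pos: [0.4633, -0.1348, 0.2315]
eef_rot: [-0.0, 0.999, 0.046, 0.0]
wrist_force: [1.4, -1.4, 0.6]
opening: 0.703
grasp_force: 0.0
```

>>> move_arm:
  plan: [0.5,0.7,0,0,0,0,1.1,1.5,0,0,0,0,1.5,2.0,0,0,0,0,1.5,2.0,0,0,0,0,1.5,2.0,0,0,0,0]

```text
time_s: 2.22
eef_pos: [0.5368, -0.0375, 0.2311]
eef_rot: [0.0, 0.999, 0.045, -0.0]
wrist_force: [-0.0, -0.3, -0.1]
opening: 0.706
grasp_force: 0.0
```

Run:
```python
from h import *
w=cam('wrist')
o=ctrl.get_obs();print(o['eef_pos'],o['eef_rot'],o['q'],o['torque'],o['wrist_force'])
cv2.imwrite('pics/w.png',w['pixels'][:,:,::-1])
print(proj(w,[.54,-.032,.126]),proj(w,[.54,-.032,.097]))
```

```text
[ 0.53664148 -0.03778528  0.2311716 ] [ 9.12874162e-05  9.99003938e-01  4.46212467e-02 -2.60200043e-04] [-2.90845869e-01  9.86134692e-02  1.69980917e+00 -3.52790951e-04
  1.34360131e+00  1.19075786e+00] [-0.01140302  0.01274446 -0.0665652 ] [-0.39854659  0.24390361 -0.38674177]
(np.float64(245.48592353519714), np.float64(187.6320839185503)) (np.float64(246.08342511391044), np.float64(179.98522737512926))
```

View pics/w.png

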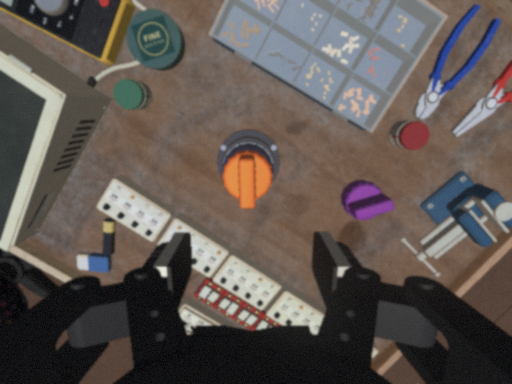

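The wrist view shows the cap at (247,180), with the wing running up the image from about (247,208). The purple decoy is off to the right at (365,200). I'll zoom in for yaw and centre.

Run:
```python
from h import *
w=cam('wrist')
x=cv2.resize(w['pixels'][135:225,205:295,::-1],(720,720),interpolation=cv2.INTER_CUBIC)
x=cv2.resize(x,(600,600))
P=lambda c,yaw:[np.array(c)+R.from_euler('z',yaw,degrees=True).apply([sx*.022,sy*.007,0]) for sx,sy in((1,1),(1,-1),(-1,-1),(-1,1))]
for yaw,col in((5,(255,0,0)),):
    pts=[(np.array(proj(w,p))-[204.5,134.5])*600/90 for p in P([.54,-.032,.126],yaw)]
    cv2.polylines(x,[np.int32(pts)],True,col,1)
cv2.imwrite('pics/w2.png',x)
```

```text
(no output)
```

View pics/w2.png

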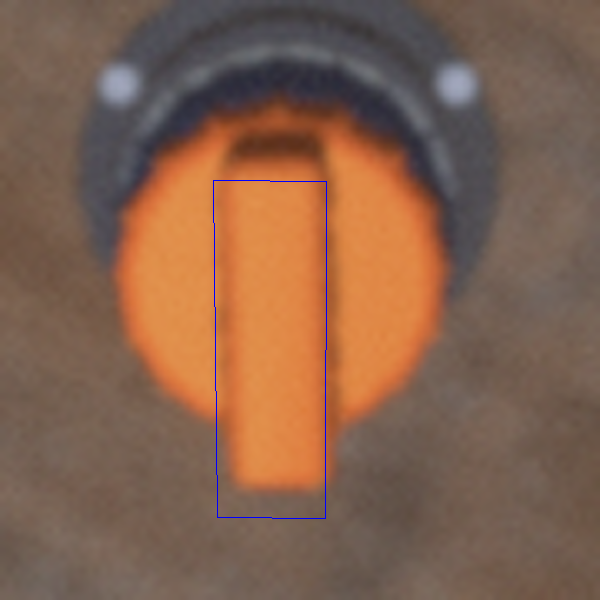

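>>> move_arm:
  plan: [0.1,0.1,-0.3,0,0,0,0.11,0.1,-0.9,0,0,0,0.11,0.1,-1.5,0,0,0,0.11,0.1,-2.0,0,0,0,0.11,0.1,-2.3,0,0,0,0.11,0.1,-2.3,0,0,0]

```text
time_s: 3.08
eef_pos: [0.5417, -0.0321, 0.1148]
eef_rot: [-0.0, 0.999, 0.045, -0.001]
wrist_force: [0.4, 0.0, 0.1]
opening: 0.701
grasp_force: 0.0
```

Run:
```python
from h import *
a=cam('scene');b=cam('top');w=cam('wrist')
o=ctrl.get_obs();print(o['eef_pos'],o['eef_rot'],o['torque'],o['wrist_force'])
ws=[cv2.resize(c['pixels'][v:v+90,u:u+80,::-1],(260,292),interpolation=cv2.INTER_CUBIC) for c,u,v in((a,225,155),(b,215,150))]
cv2.imwrite('pics/c.png',np.hstack([cv2.resize(w['pixels'][:,:,::-1],None,fx=.76,fy=.76)]+ws))
print(proj(w,[.542,-.033,.126]))
```

```text
[ 0.54346169 -0.03242952  0.11729259] [2.60347426e-04 9.98996160e-01 4.47869126e-02 8.58057752e-04] [-0.08791058 -0.03813532  0.02296915] [ 0.67740552 -0.47860319  0.68837284]
(np.float64(252.67088806233372), np.float64(255.93519590580334))
```

View pics/c.png

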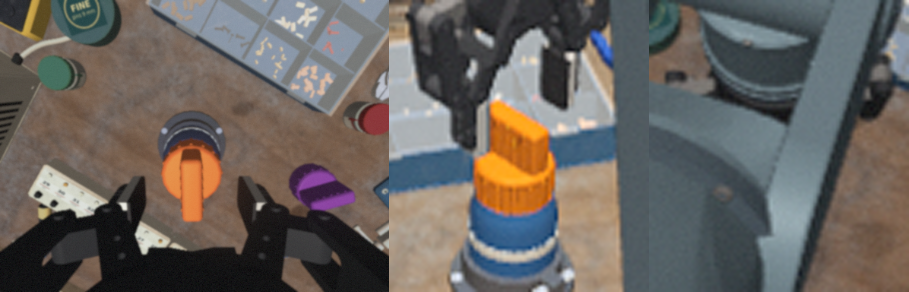

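The wing lies midway between the fingers: wrist-view wing column is about 252 px, pads at about 191 and 316. I'll refine the position along the wing from this near view.

Run:
```python
from h import *
w=cam('wrist');o=ctrl.get_obs();print(o['eef_pos'],o['wrist_force'])
x0,y0=200,170
x=cv2.resize(w['pixels'][y0:y0+130,x0:x0+110,::-1],None,fx=4.5,fy=4.5,interpolation=cv2.INTER_CUBIC)
pts=[(np.array(proj(w,np.array([.542,-.033,.126])+R.from_euler('z',5,degrees=True).apply([sx*.022,sy*.007,0])))-[x0-.5,y0-.5])*4.5 for sx,sy in((1,1),(1,-1),(-1,-1),(-1,1))]
cv2.polylines(x,[np.int32(pts)],True,(255,0,0),1);print(np.int32(pts).tolist())
cv2.imwrite('pics/d.png',x)
```

```text
[ 0.54354552 -0.03241846  0.11746341] [-0.31650727 -0.33649652 -0.46093573]
[[171, 195], [306, 196], [300, 568], [175, 568]]
```

View pics/d.png

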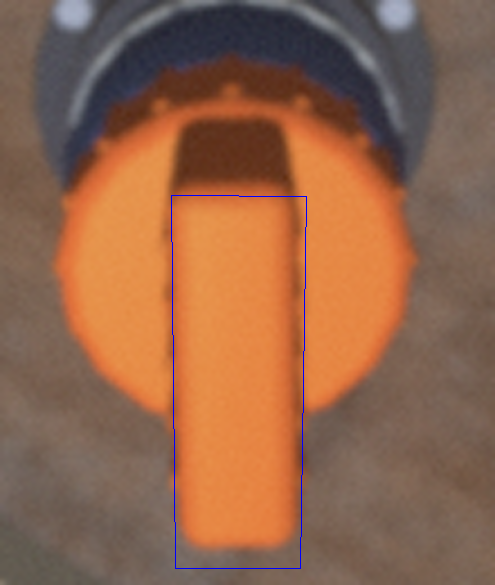

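>>> move_arm:
  plan: [0,0,-0.15,0,0,0,0,0,-0.3,0,0,0,0,0,-0.3,0,0,0,0,0,-0.3,0,0,0]
  grip: 30

```text
time_s: 3.78
eef_pos: [0.5427, -0.0322, 0.1012]
eef_rot: [-0.0, 0.999, 0.045, -0.0]
wrist_force: [-0.5, 0.4, 0.0]
opening: 0.35
grasp_force: 0.0
```

>>> move_arm:
  plan: [0,0,0,0,0,0,0,0,0,0,0,0,0,0,0,0,0,0,0,0,0,0,0,0,0,0,0,0,0,0]
  grip: 0

```text
time_s: 4.4
eef_pos: [0.5429, -0.0322, 0.1016]
eef_rot: [0.0, 0.999, 0.045, 0.0]
wrist_force: [1.0, 0.7, 3.6]
opening: 0.155
grasp_force: 59.3
```

Run:
```python
from h import *
o=ctrl.get_obs();print(o['time_s'],o['eef_pos'],o['torque'],o['wrist_force'],o['opening'],o['grasp_force'],o['q'])
```

```text
4.4 [ 0.54292974 -0.03220914  0.10159939] [-0.04869065  0.00729712 -0.03229924] [0.95852989 0.74510894 3.64527206] 0.15496358675390057 59.33953285217285 [-2.77596814e-01  2.66814769e-01  1.78920147e+00  3.99071773e-05
  1.08494791e+00  1.20334116e+00]
```

>>> move_arm:
  plan: [0,0,0,0,0,0.04,0,0,0,0,0,0.08,0,0,0,0,0,0.08,0,0,0,0,0,0.08]

```text
time_s: 4.9
eef_pos: [0.5429, -0.0322, 0.1016]
eef_rot: [0.0, 0.996, 0.084, 0.0]
wrist_force: [0.4, 0.5, 3.7]
opening: 0.152
grasp_force: 59.5
```

```bash
cat > s.py <<'E'
from h import *
o=ctrl.get_obs();r=R.from_quat(o['eef_rot'],scalar_first=True).as_matrix()
np.set_printoptions(precision=4,suppress=True)
print(o['time_s'],o['eef_pos'],'T',o['torque'],'F',o['wrist_force'],'yaw',np.degrees(np.arctan2(r[1,0],r[0,0])),o['opening'],o['grasp_force'],'q6',o['q'][5])
E
python3 s.py
```

```text
4.9 [ 0.5429 -0.0322  0.1016] T [0.0065 0.0403 0.0534] F [0.351  0.5027 3.6846] yaw 9.690169886092386 0.15174991472592853 59.52617347240448 q6 1.1240514335035208
```

>>> move_arm:
  plan: [0,0,0,0,0,0.03,0,0,0,0,0,0.06,0,0,0,0,0,0.06]

```text
time_s: 5.28
eef_pos: [0.5431, -0.0325, 0.1016]
eef_rot: [0.0, 0.993, 0.115, 0.0]
wrist_force: [1.3, -0.9, 4.8]
opening: 0.149
grasp_force: 59.7
```

```bash
python3 s.py
```

```text
5.275 [ 0.5431 -0.0325  0.1016] T [-0.1665 -0.1792  0.0457] F [ 1.2941 -0.9121  4.8401] yaw 13.193037424180115 0.14853086774391858 59.68505144119263 q6 1.0628507889544165
```

>>> move_arm:
  plan: [0,0,0,0,0,0.03,0,0,0,0,0,0.03]

```text
time_s: 5.52
eef_pos: [0.5432, -0.0327, 0.1016]
eef_rot: [0.001, 0.992, 0.13, 0.001]
wrist_force: [1.7, -2.8, 4.7]
opening: 0.148
grasp_force: 59.6
```

```bash
python3 s.py
```

```text
5.525 [ 0.5432 -0.0327  0.1016] T [-0.5967 -0.3635  0.0147] F [ 1.6729 -2.7922  4.6923] yaw 14.914371372043165 0.14775928675029323 59.64930474758148 q6 1.0327956427530585
```

>>> move_arm:
  plan: [0,0,0,0,0,0.03,0,0,0,0,0,0.03]

```text
time_s: 5.78
eef_pos: [0.5433, -0.0328, 0.1016]
eef_rot: [0.001, 0.989, 0.145, 0.001]
wrist_force: [2.3, -4.6, 3.9]
opening: 0.155
grasp_force: 59.6
```

```bash
python3 s.py
```

```text
5.775 [ 0.5433 -0.0328  0.1016] T [-0.8566 -0.4617 -0.0673] F [ 2.2939 -4.5832  3.9061] yaw 16.666754096510605 0.15474411997499415 59.59274768829346 q6 1.002154147712067
```

>>> move_arm:
  plan: [0,0,0,0,0,0.03,0,0,0,0,0,0.03]

```text
time_s: 6.02
eef_pos: [0.5435, -0.0331, 0.1016]
eef_rot: [0.001, 0.987, 0.16, 0.001]
wrist_force: [4.5, -4.9, 3.3]
opening: 0.15
grasp_force: 59.5
```

```bash
python3 s.py
```

```text
6.025 [ 0.5435 -0.0331  0.1016] T [-0.989  -0.6699 -0.0404] F [ 4.4712 -4.8855  3.3088] yaw 18.388341636145327 0.150260490536603 59.529191851615906 q6 0.9721270977847662
```

>>> move_arm:
  plan: [0.01,-0.01,0,0,0,0.02,0.02,-0.02,0,0,0,0.04,0.02,-0.02,0,0,0,0.04]

```text
time_s: 6.4
eef_pos: [0.544, -0.0337, 0.1016]
eef_rot: [0.0, 0.984, 0.179, 0.0]
wrist_force: [0.9, -5.0, 5.6]
opening: 0.152
grasp_force: 59.8
```

```bash
python3 s.py
```

```text
6.4 [ 0.544  -0.0337  0.1016] T [-0.7493 -0.2728  0.0005] F [ 0.8631 -5.0305  5.6107] yaw 20.675118398614888 0.15187969999610404 59.847208857536316 q6 0.9308923081552075
```

>>> move_arm:
  plan: [0.0,0.0,0,0,0,0.04,0,0,0,0,0,0.04]

```text
time_s: 6.65
eef_pos: [0.5442, -0.034, 0.1016]
eef_rot: [0.001, 0.98, 0.199, 0.0]
wrist_force: [1.4, -6.1, 4.9]
opening: 0.152
grasp_force: 59.7
```

```bash
python3 s.py
```

```text
6.65 [ 0.5442 -0.034   0.1016] T [-0.9573 -0.4354 -0.0135] F [ 1.3666 -6.1227  4.8749] yaw 22.97571554970006 0.15164231763611166 59.68521058559418 q6 0.8907539131727158
```

>>> move_arm:
  plan: [0.0,-0.01,0,0,0,0.03,0,-0.02,0,0,0,0.06,0,-0.02,0,0,0,0.06]

```text
time_s: 7.02
eef_pos: [0.5445, -0.0342, 0.1016]
eef_rot: [0.0, 0.974, 0.228, 0.001]
wrist_force: [4.7, -2.7, 4.4]
opening: 0.15
grasp_force: 59.6
```

```bash
python3 s.py
```

```text
7.025 [ 0.5445 -0.0342  0.1016] T [-0.4318 -0.7251 -0.3106] F [ 4.7106 -2.703   4.4102] yaw 26.383253962401 0.15047540494457812 59.61973965167999 q6 0.829203313488338
```

>>> move_arm:
  plan: [0.0,0,0,0,0,0.03,0,0,0,0,0,0.06,0,0,0,0,0,0.06]

```text
time_s: 7.4
eef_pos: [0.5447, -0.0343, 0.1016]
eef_rot: [0.0, 0.966, 0.257, 0.001]
wrist_force: [5.1, -3.0, 3.0]
opening: 0.148
grasp_force: 59.8
```

```bash
python3 s.py
```

```text
7.4 [ 0.5447 -0.0343  0.1016] T [-0.4464 -0.9851 -0.6923] F [ 5.0554 -3.0408  3.0151] yaw 29.767850547002762 0.14778251118373914 59.846550822257996 q6 0.7698828532386425
```

The yaw moment jumped to -0.31 and then -0.69 N m, so counter-clockwise is the stop. I'm backing off at once and turning the other way.

>>> move_arm:
  plan: [0,0,0,0,0,-0.1,0,0,0,0,0,-0.2,-0.01,0.01,0,0,0,-0.3,-0.02,0.02,0,0,0,-0.4,-0.02,0.03,0,0,0,-0.5,-0.02,0.03,0,0,0,-0.5]

```text
time_s: 8.15
eef_pos: [0.5424, -0.0321, 0.1016]
eef_rot: [-0.0, 1.0, 0.01, -0.0]
wrist_force: [-0.7, 0.3, 8.6]
opening: 0.152
grasp_force: 60.2
```

```bash
python3 s.py
```

```text
8.15 [ 0.5424 -0.0321  0.1016] T [-0.0878 -0.0772 -0.09  ] F [-0.6744  0.3235  8.6271] yaw 1.1523256605348278 0.15172018128235606 60.21308362483978 q6 1.2724019306064231
```

>>> move_arm:
  plan: [0,0,0,0,0,-0.06,0,0,0,0,0,-0.12,0,0,0,0,0,-0.18,0,0,0,0,0,-0.24,0,0,0,0,0,-0.24]

```text
time_s: 8.78
eef_pos: [0.5423, -0.0319, 0.1015]
eef_rot: [-0.0, 0.994, -0.109, -0.0]
wrist_force: [0.4, -0.2, 9.0]
opening: 0.152
grasp_force: 60.2
```

```bash
python3 s.py
```

```text
8.775 [ 0.5423 -0.0319  0.1015] T [-0.0379 -0.0599 -0.1206] F [ 0.4183 -0.2218  9.034 ] yaw -12.570472428814606 0.15220364014362092 60.23587346076965 q6 1.5119358804312473
```

>>> move_arm:
  plan: [0,0,0,0,0,-0.06,0,0,0,0,0,-0.12,0,0,0,0,0,-0.18,0,0,0,0,0,-0.18]

```text
time_s: 9.28
eef_pos: [0.5424, -0.032, 0.1016]
eef_rot: [-0.0, 0.98, -0.198, -0.0]
wrist_force: [-0.2, -1.1, 9.2]
opening: 0.153
grasp_force: 60.2
```

```bash
python3 s.py
```

```text
9.275 [ 0.5424 -0.032   0.1016] T [-0.0882 -0.0294 -0.0609] F [-0.2362 -1.1456  9.1521] yaw -22.88366435057094 0.15305334371592738 60.236992835998535 q6 1.6919180289802827
```

>>> move_arm:
  plan: [0,0,0,0,0,-0.1,0,0,0,0,0,-0.2,0,0,0,0,0,-0.3,0,0,0,0,0,-0.4,0,0,0,0,0,-0.4]

```text
time_s: 9.9
eef_pos: [0.5423, -0.032, 0.1016]
eef_rot: [-0.0, 0.921, -0.389, -0.001]
wrist_force: [0.7, 0.4, 8.7]
opening: 0.147
grasp_force: 60.2
```

```bash
python3 s.py
```

```text
9.9 [ 0.5423 -0.032   0.1016] T [-0.0997 -0.0515 -0.0825] F [0.7371 0.3891 8.677 ] yaw -45.82527348621585 0.147031669212172 60.24118781089783 q6 2.092357303842114
```

>>> move_arm:
  plan: [0,0,0,0,0,-0.1,0,0,0,0,0,-0.2,0,0,0,0,0,-0.3,0,0,0,0,0,-0.3]

```text
time_s: 10.4
eef_pos: [0.5424, -0.032, 0.1016]
eef_rot: [-0.0, 0.853, -0.523, -0.001]
wrist_force: [-0.1, 0.6, 8.8]
opening: 0.151
grasp_force: 60.2
```

```bash
python3 s.py
```

```text
10.4 [ 0.5424 -0.032   0.1016] T [-0.0741 -0.0924 -0.0983] F [-0.121   0.5963  8.8449] yaw -63.01979793087436 0.1511328752629988 60.22325277328491 q6 2.3923822204550316
```

>>> move_arm:
  plan: [0,0,0,0,0,-0.12,0,0,0,0,0,-0.24,0,0,0,0,0,-0.36,0,0,0,0,0,-0.36]

```text
time_s: 10.9
eef_pos: [0.5424, -0.032, 0.1016]
eef_rot: [-0.0, 0.745, -0.667, -0.001]
wrist_force: [-0.6, 0.1, 8.9]
opening: 0.154
grasp_force: 60.2
```

```bash
python3 s.py
```

```text
10.9 [ 0.5424 -0.032   0.1016] T [-0.0866  0.0044 -0.0973] F [-0.5878  0.1288  8.886 ] yaw -83.65837207694456 0.15397083098568398 60.234739780426025 q6 2.7526539769229723
```

>>> move_arm:
  plan: [0,0,0.03,0,0,0,0,0,0.06,0,0,0,0,0,0.06,0,0,0]

```text
time_s: 11.28
eef_pos: [0.5417, -0.0322, 0.1035]
eef_rot: [0.0, 0.745, -0.667, -0.001]
wrist_force: [-0.7, 0.4, -1.1]
opening: 0.154
grasp_force: 58.9
```

Run:
```python
exec(open('s.py').read())
a=cam('scene')
cv2.imwrite('pics/e.png',cv2.resize(a['pixels'][130:280,190:340,::-1],(600,600),interpolation=cv2.INTER_CUBIC))
```

```text
11.275 [ 0.5417 -0.0322  0.1035] T [-0.0004  0.0176 -0.0403] F [-0.73    0.3997 -1.1367] yaw -83.64568977933611 0.1541120771371645 58.924811482429504 q6 2.7521711452373783
```

View pics/e.png

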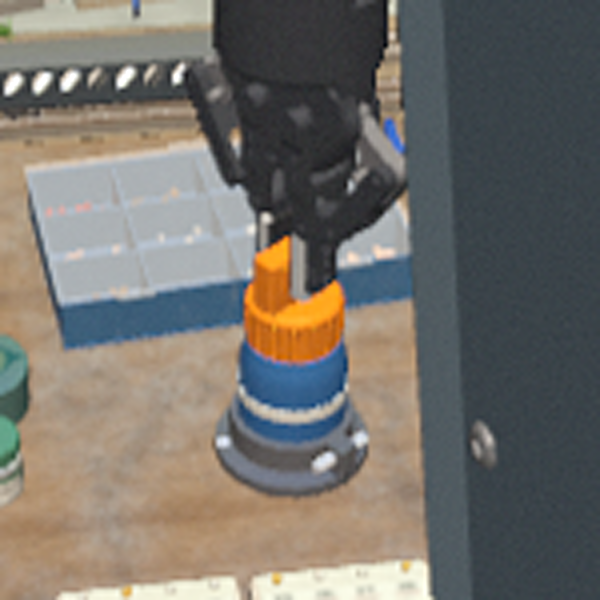

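The cap has turned with the wing (about (300,270) in the crop) and carries only its own weight. I'll keep lifting gently.

>>> move_arm:
  plan: [0,0,0.03,0,0,0,0,0,0.06,0,0,0,0,0,0.06,0,0,0]

```text
time_s: 11.7
eef_pos: [0.5428, -0.0327, 0.1075]
eef_rot: [-0.0, 0.745, -0.667, 0.0]
wrist_force: [0.1, 0.1, -0.7]
opening: 0.148
grasp_force: 58.9
```

>>> move_arm:
  plan: [0,0,0.04,0,0,0,0,0,0.08,0,0,0,0,0,0.08,0,0,0]

```text
time_s: 12.08
eef_pos: [0.5428, -0.0327, 0.1116]
eef_rot: [-0.0, 0.745, -0.667, 0.0]
wrist_force: [-0.7, 0.6, 0.3]
opening: 0.151
grasp_force: 58.9
```

>>> move_arm:
  plan: [0,0,0.15,0,0,0,0,0,0.4,0,0,0,0,0,0.8,0,0,0,0,0,1.2,0,0,0,0,0,1.6,0,0,0,0,0,1.8,0,0,0,0,0,1.8,0,0,0,0,0,1.8,0,0,0,0,0,1.8,0,0,0]

```text
time_s: 13.2
eef_pos: [0.5421, -0.0325, 0.2003]
eef_rot: [0.0, 0.745, -0.667, -0.001]
wrist_force: [-0.3, -0.2, -0.2]
opening: 0.15
grasp_force: 58.9
```

Run:
```python
exec(open('s.py').read())
a=cam('scene')
cv2.imwrite('pics/f.png',cv2.resize(a['pixels'][100:280,160:340,::-1],(540,540),interpolation=cv2.INTER_CUBIC))
```

```text
13.2 [ 0.5421 -0.0325  0.2003] T [ 0.0429 -0.0112  0.0325] F [-0.3454 -0.2477 -0.2414] yaw -83.6649226600971 0.14960498710020317 58.94847393035889 q6 2.75243879696735
```

View pics/f.png

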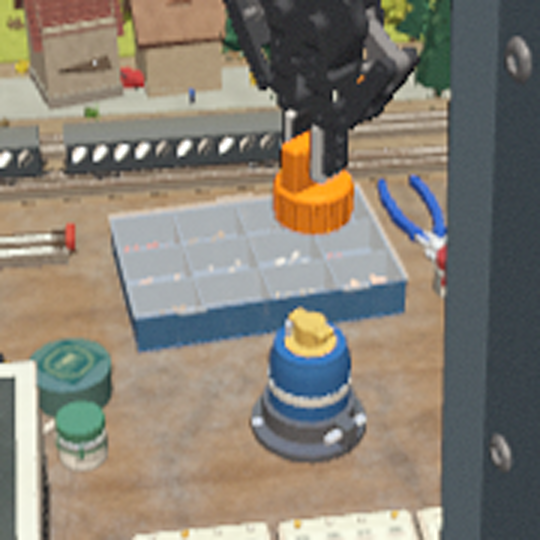

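The gripper holds the cap upright (crop (313,190)), well above the bare brass neck (crop (312,328)).

```bash
python3 -c "
from bench import ctrl
print(ctrl.hand_in())"
```

```text
the job is handed in; nothing more can be done
None
```

The cap is off and the job is handed in: it loosened clockwise (seen from above), and the gripper holds it upright about 10 cm above the bottle; finding the counter-clockwise stop, the measured torque briefly reached 0.69 N m, just over your 0.6 limit, before I backed off.

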